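# Hang the tube basket in the tank's rail notch

### The job

Pick up the steel tube basket by its orange tab and hook its bent lip over the blue rail on the tank's near wall so that it hangs inside the tank, then slide it along the rail until the lip drops into the notch and sits fully home there, and let go. Go gently, with light pressure only, because the rail is brittle, and leave everything else where it stands.

Things in the scene. Friction and masses are not known exactly. Their poses are not given: they have to be found in the camera images.
- basket: Steel hook-on tube basket, 0.24 to 0.39 kg, loose, upright on the bench. Box 45 mm (its x) x 70 mm (its y); back plate on its -x side, 80 mm tall, outer face at x = -22.5 mm. Origin: centre of its underside, z up. At the start its -x side faces the robot, as the tank's rail wall does. Hung up and let go, it may lean up to 0.08 rad.
- tab (a point): On the basket, where to grip: the orange upright tab, 10 mm thick (basket x), 34 mm wide (y), from 86 to 130 mm above the basket's origin; this point is its middle line at 112 mm. Pinch it across its thickness, fingers closing along the basket's x, fingertips kept above 90 mm (tube caps beside it reach 84 mm).
- lip (a point): On the basket: middle of the slot under its bent lip, at the underside of the strap (basket x -28.5, z 80 mm). Lip 30 mm wide along y. The 4 mm thick level strap runs out from the back plate and turns down into a 3 mm tongue reaching 26 mm below the strap, foot flared outward. Slot between back plate and tongue 12 mm, open below.
- tank: Open tank, steel and white, fixed, 150 mm (its x) x 280 mm (y) x 112 mm tall. Origin: centre of its underside, z up; floor 10 mm thick. The -x wall, towards the robot, is 5 mm thick and carries the hanging rail; other walls 12 mm. With the lip riding on the rail's top the basket's origin is 40 mm above the tank's; 32 mm when home in the notch.
- rim (a point): Middle of the tank's -x wall, at the height of the rail's top (tank x -72.5, y 0, z 120 mm). Blue plastic rail along that wall (tank y), 184 mm long, 7 mm thick, with one square notch 35 mm long, 8 mm deep, halfway along the rail. It does not slide under ordinary forces but is brittle: over 30 N between basket and tank or rail breaks it.
- wall (a point): Same place, 8 mm lower: level of the notch's floor (tank z 112 mm). The rail was clipped on off-centre: the notch's centre lies anywhere from -35 to +35 mm along the tank's y from here, and its place is not among the readings. Look for it, or feel for it by sliding the lip along the rail's top under light pressure until it drops 8 mm.
- bottle: Bystander, loose: clear glass bottle with a blue cap, 70 mm across, 170 mm tall. Origin: centre of its underside. To be left where it stands.
- flask: Bystander, loose: green-tinted conical flask, 80 mm across the foot, 130 mm tall. Origin: centre of its underside. To be left where it stands.
- beaker: Bystander, loose: white ceramic beaker, 64 mm across, 85 mm tall. Origin: centre of its underside. To be left where it stands.
- tipbox: Bystander, loose: grey box with blue lid for pipette tips, 87 x 122 x 67 mm. Origin: centre of its underside. To be left where it stands.
- jar: Bystander, loose: amber jar with a white cap, 48 mm across, 75 mm tall, standing inside the tank near its far wall. Origin: centre of its underside. To be left where it stands.
- tuberack: Bystander, loose: white block with four holes, 70 x 160 x 40 mm. Origin: centre of its underside. To be left where it stands.

How it is judged:
By the outcome, as a careful person would: the job done as asked, in the order asked, and still so for the second after the job is handed in, with the robot touching nothing.
It also fails if it takes over 67 s, if anything falls off the work surface, if the arm or the gripper's body presses on something with over 40 N, if the wrist force passes 120 N, or if a joint passes its speed limit or range.

### The arm

A 6-joint arm with a two-finger parallel gripper is mounted at the origin on the work surface. World frame = base frame: x ahead of the robot, y to its left, z up, the work surface at z = 0. Lengths are in m, angles in degrees, forces in N, time in s.
With the tool pointing down it reaches from about 0.4 to 0.825 m from the base axis. Payload 7 kg.
Tool frame: the origin (TCP) lies between the finger pads; the fingertips stand 14 mm ahead of it and the grasp point (between the pads) lies 5 mm behind it (r.tips_ahead is the distance from the TCP to the fingertips, in m); z points along the fingers, y is the direction in which the jaws open and shut (so a half turn about z gives the same grasp; the last joint's range is limited). The gripper opens to 88 mm and grips with 3 to 60 N. Pads are 19 mm wide; open, the fingers measure 130 mm over their backs; the gripper's body (78 mm by 193 mm) begins 47 mm behind the grasp point.
Start: joints at [86.408, 20.546, 0.682, 0, -70.136, -16.507], TCP at [0.232, 0.634, 0.241] pointing down, gripper open.
Joint ranges: [-176.03, 176.03], [-82.01, 121.73], [-58.28, 71.71], [-173.87, 95.51], [-174.79, -0.11], [-173.66, 173.66]. Speed limits (degrees/s): [136.94, 136.94, 172.46, 180, 180, 180].

### API

Orientations are given as [roll, pitch, yaw] about the fixed x, y, z axes, in that order (R = Rz(yaw) Ry(pitch) Rx(roll)).
In Python, from plant import r gives the robot as it stands.
- The arm moves only by the tool apply_moves, never from a script. Its arguments are lists of equal length, an entry for each row: "slide": the shift along the tool's x, y, z as a fraction of full scale, a list of three; "turn": the turn, a rotation vector about the tool's x, y, z as a fraction of full scale, a list of three; "jaw": the closure, from 0 (fully open) to 1 (shut). In form: {"slide": [[dx, dy, dz], ...], "turn": [[wx, wy, wz], ...], "jaw": [jaw, ...]}. A call has 1 to 8 rows; each row shifts and turns the commanded pose from where the row before left it, along the tool's axes as they then stand; what a row does not reach is not made up. Full scale, the value 1, is 0.1 m for a shift and 1.5 rad for a turn. A row lasts 1/10 s, in which the tool goes at most 50 mm and 8.59 degrees, less where a joint would pass 70% of its speed; a pose out of reach is approached as far as the arm can. A call with a number of a shift or a turn outside -1 to 1 is refused whole. A call with a gripper value outside its range is refused whole. The fingers move at their own pace and stop on an object; "newtons" is the grip in N (left out, the last holds). Time passes only in rows, so rows that do not move let the fingers close. It gives the time, the measured TCP pose, the force and the opening at its end, in the units of the state.
- r.get_state(): the state, without advancing time (a new reading comes with each control period).
- r.capture(name): name is "side" or "top"; returns a dict with "pixels" (384x512x3 uint8, blue, green, red), "depth" (384x512 float32, m along the optical axis (not along the pixel's ray), 0 where there is no reading), "fx", "fy", "cx", "cy" (pixels), "dist_coeffs" ([k1, k2, p1, p2, k3] as OpenCV has them; the pictures are not rectified), "rvec" (rotation vector, rad) and "tvec" (3), from world to camera coordinates, as OpenCV has them. Camera axes: x right, y down, z forward; pixel columns grow to the right and rows downward; lengths in m; the calibration is good to about 2 mm. A picture is of the moment at which its call begins.
- r.close_job(): hands the job in, once; it reports no verdict.
The state is a dict: "time_s": time; "joints": joint angles; "qd": joint speeds; "joint_torque": joint torques, N m; "tcp_pos": TCP position; "eef_rot": TCP orientation; "contact_force": force on the tool from outside, world axes, zero at the start; "moment": the same for the moment, N m; "gripper_width": finger opening in m.
Only numpy, scipy, OpenCV 4.12 (cv2) and the standard library are available. Lean on these libraries where they do the work, as an engineer would, in place of code of your own. Each camera call takes 0.05 s, during which the arm holds its last target.

## Working session

There is one attempt and no reset: what is moved stays moved. The work goes in short steps, Python scripts to look and compute and a tool call to move; the robot and the scene stay as the last step left them, time stands still between calls to the robot, and variables do not carry over. Pictures are saved under pics/ and viewed, and the job is handed in when it is done.

Besides the shell and the picture viewer there is one more tool, called after "Emit:" as name(argument=value, ...), one argument or row to a line, values as JSON. apply_moves: Moves the arm, as the interface text tells. Shift numbers are shares of 0.1 m and turn numbers shares of 1.5 rad, none past 1 either way. Its arguments: {"type":"object","properties":{"slide":{"type":"array"},"turn":{"type":"array"},"jaw":{"type":"array"},"newtons":{"type":"number"}},"required":["slide","turn","jaw"]}

```bash
ls; mkdir -p pics; python3 - <<'E'
from plant import r
import cv2,numpy as np,pickle
print(r.get_state())
for n in("side","top"):
    c=r.capture(n); cv2.imwrite(f"pics/{n}0.png",c["pixels"]); pickle.dump(c,open(f"{n}0.pkl","wb"))
    print(n,{k:c[k] for k in c if k not in("pixels","depth")})
    R=cv2.Rodrigues(np.array(c["rvec"]))[0]; print(-R.T@np.array(c["tvec"]).ravel(), R[2])
E
```

```text
pics
{'time_s': 0.0, 'joints': array([ 8.64057717e+01,  2.05910684e+01,  6.35187621e-01, -2.09165257e-02,
       -7.01364511e+01, -1.65075270e+01]), 'qd': array([ 0.01744332,  0.02344851, -0.02689989, -0.0181027 ,  0.03454657,
       -0.0087294 ]), 'joint_torque': array([ 9.57072116e-04, -5.82713234e+01,  2.93070441e+01,  6.99766651e+00,
        7.16846334e-03, -1.57981781e-04]), 'tcp_pos': array([0.23184167, 0.63344488, 0.23963505]), 'eef_rot': array([ 1.79905886e+02, -7.38538954e-03, -2.01088721e+01]), 'contact_force': array([ 0.16481627,  0.55274523, -0.05470804]), 'moment': array([-0.00155561, -0.04639872, -0.03345506]), 'gripper_width': 0.08745167514426734}
side {'fx': 351.57175930594366, 'fy': 351.57175930594366, 'cx': 257.65213100116176, 'cy': 190.78835214026276, 'dist_coeffs': array([-0.09901911,  0.        ,  0.        ,  0.        ,  0.        ]), 'rvec': array([ 0.6832597 , -2.7434306 ,  0.99342684]), 'tvec': array([0.48258318, 0.24201764, 1.06347214])}
[0.21602753 0.66655226 0.9651281 ] [ 0.28257126 -0.57087895 -0.77087659]
top {'fx': 422.4474893559661, 'fy': 422.4474893559661, 'cx': 258.7506283071035, 'cy': 194.42823345256548, 'dist_coeffs': array([-0.04105286,  0.        ,  0.        ,  0.        ,  0.        ]), 'rvec': array([ 2.18353203, -2.13204991,  0.10817314]), 'tvec': array([0.00549966, 0.55873179, 1.61552386])}
[ 0.37424447 -0.00322545  1.66795068] [ 0.11183946  0.01338954 -0.99363608]
```

View pics/side0.png

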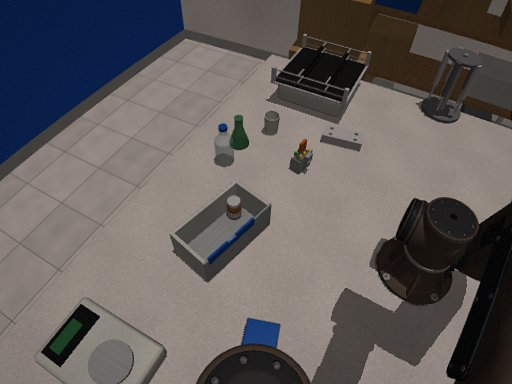

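View pics/top0.png

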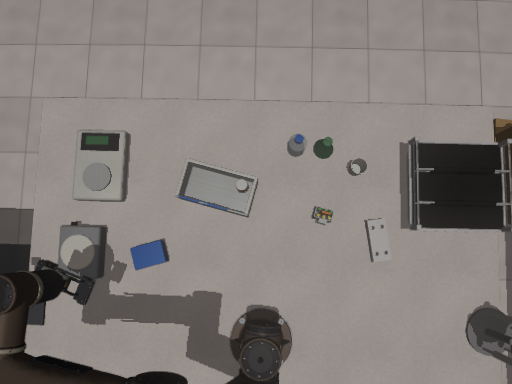

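The side view shows the basket's orange tab at about (303,146), and the tank at about (222,230) with the blue rail on its near wall and a break at about (234,238). In the top view the basket is at (323,215) and the tank at (218,187). I'll zoom in on these.

```bash
cat > h.py <<'E'
import cv2,numpy as np,pickle
def load(n): return pickle.load(open(n,"rb"))
def cam(c):
    K=np.array([[c["fx"],0,c["cx"]],[0,c["fy"],c["cy"]],[0,0,1]]);R=cv2.Rodrigues(np.array(c["rvec"]))[0];t=np.array(c["tvec"]).ravel()
    return K,np.array(c["dist_coeffs"]),R,t
def rays(c,uv):
    K,d,R,t=cam(c); p=cv2.undistortPoints(np.array(uv,float).reshape(-1,1,2),K,d)[:,0]
    D=np.c_[p,np.ones(len(p))]@R; return -R.T@t,D
def onz(c,uv,z):
    o,D=rays(c,uv); return o+D*((z-o[2])/D[:,2])[:,None]
def proj(c,P):
    K,d,R,t=cam(c); return cv2.projectPoints(np.array(P,float).reshape(-1,1,3),R,t,K,d)[0][:,0]
def dpts(c,mask):
    v,u=np.nonzero(mask&(c["depth"]>0)); o,D=rays(c,np.c_[u,v]); return o+D*c["depth"][v,u][:,None],np.c_[u,v]
def tri(c1,a,c2,b):
    o1,D1=rays(c1,[a]);o2,D2=rays(c2,[b]);A=np.c_[D1[0],-D2[0]];s=np.linalg.lstsq(A,o2-o1,rcond=None)[0]
    p=o1+D1[0]*s[0];q=o2+D2[0]*s[1];return (p+q)/2,np.linalg.norm(p-q)
E
python3 - <<'E'
from h import *
s,t=load("side0.pkl"),load("top0.pkl")
def crop(c,x0,y0,x1,y1,k): return cv2.resize(c["pixels"][y0:y1,x0:x1],None,fx=k,fy=k,interpolation=cv2.INTER_NEAREST)
cv2.imwrite("pics/st.png",crop(s,165,175,285,285,6))
cv2.imwrite("pics/tt.png",crop(t,170,150,270,225,8))
a=crop(s,280,120,340,190,8);b=crop(t,300,190,350,235,8)
b=cv2.copyMakeBorder(b,0,a.shape[0]-b.shape[0],0,0,cv2.BORDER_CONSTANT)if b.shape[0]<a.shape[0] else b
cv2.imwrite("pics/bb.png",cv2.resize(np.hstack([a,b]),(800,509)))
for n,c in(("s",s),("t",t)):
    hsv=cv2.cvtColor(c["pixels"],cv2.COLOR_BGR2HSV)
    m=cv2.inRange(hsv,(3,150,100),(18,255,255));k,l,st,ce=cv2.connectedComponentsWithStats(m)
    print(n,"orange",[(st[i],ce[i].round(1)) for i in range(1,k) if st[i][4]>3])
    m=cv2.inRange(hsv,(105,150,50),(130,255,255));k,l,st,ce=cv2.connectedComponentsWithStats(m)
    print(n,"blue",[(st[i],ce[i].round(1)) for i in range(1,k) if st[i][4]>3])
E
```

```text
s orange [(array([300, 139,   7,   6,  18], dtype=int32), array([303. , 141.5]))]
s blue [(array([    0,     0,   184,   165, 17443], dtype=int32), array([69.3, 55.3])), (array([388,   6,   6,   2,   7], dtype=int32), array([390.7,   6.4])), (array([219, 124,   8,   8,  51], dtype=int32), array([222.5, 127.2])), (array([208, 218,  46,  46, 330], dtype=int32), array([230.8, 240.4])), (array([242, 318,  38,  30, 802], dtype=int32), array([260.5, 332.7]))]
t orange [(array([323, 211,   8,   3,   9], dtype=int32), array([326.3, 212.1]))]
t blue [(array([132, 253,   4,   4,   6], dtype=int32), array([134. , 254.2])), (array([133, 258,   3,   2,   4], dtype=int32), array([134. , 258.8])), (array([135, 267,   4,   2,   6], dtype=int32), array([136.3, 267.5]))]
```

View pics/st.png

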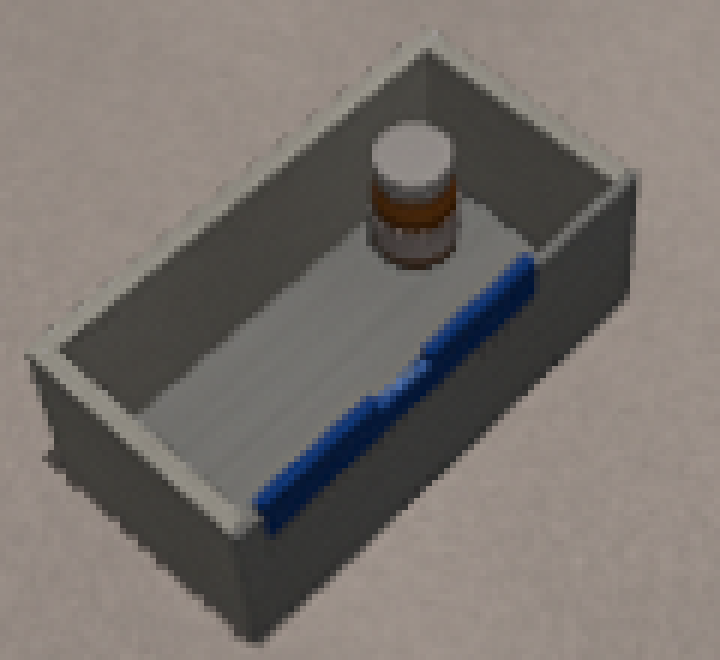

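View pics/tt.png

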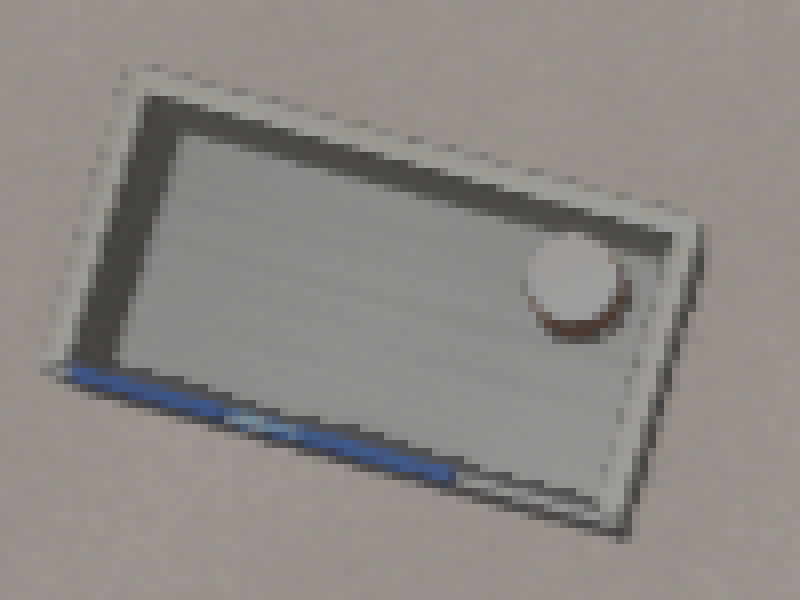

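View pics/bb.png

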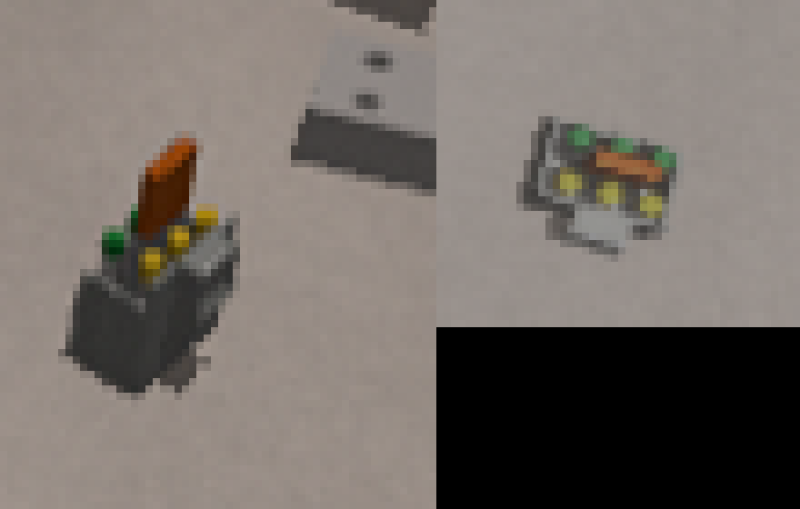

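```bash
python3 - <<'E'
from h import *
from scipy.optimize import least_squares
s,t=load("side0.pkl"),load("top0.pkl")
T=lambda p:np.array(p)/8+[170,150]-0.44
S=lambda p:np.array(p)/6+[165,175]-0.42
tc=T([(45,368),(133,72),(702,222),(628,533)])
sc=S([(30,355),(432,32),(637,172),(250,530)])  # side view corners at rim
print("top@112\n",onz(t,tc,.112).round(4)); print("side@112\n",onz(s,sc,.112).round(4))
# local: x -75..75 ; y
L=np.array([(-75,140),(75,140),(75,-140),(-75,-140)])/1000
def pts(p,loc,z):
    c,si=np.cos(p[2]),np.sin(p[2]); loc=np.atleast_2d(loc); return np.c_[loc@np.array([[c,si],[-si,c]])+p[:2],np.full(len(loc),z)]
# side order: far-left in image... match by nearest
P0=onz(t,tc,.112)[:,:2]; P1=onz(s,sc,.112)[:,:2]
idx=[np.argmin(np.linalg.norm(P0-q,axis=1)) for q in P1]; print(idx)
def f(p,w=(1,1)): 
    W=pts(p,L,0)[:,:2]
    return np.r_[w[0]*(W-P0).ravel(),w[1]*(W[idx]-P1).ravel()]
yaw=np.arctan2(*(P0[1]-P0[0])[::-1])
for w in((1,0),(0,1),(1,1)):
    o=least_squares(f,[*P0.mean(0),yaw],args=(w,)); print(w,o.x.round(4),np.degrees(o.x[2]).round(2),(f(o.x)*1e3).round(1))
p=o.x
def loc(P): 
    c,si=np.cos(p[2]),np.sin(p[2]); return ((P[:,:2]-p[:2])@np.array([[c,-si],[si,c]])*1e3).round(1)
print("rail top view ends@120",loc(onz(t,T([(70,370),(455,478)]),.12)), "notch",loc(onz(t,T([(227,415),(303,438)]),.115)))
print("rail side",loc(onz(s,S([(262,495),(528,256)]),.12)),"notch",loc(onz(s,S([(378,398),(425,354)]),.12)),loc(onz(s,S([(385,403),(425,365)]),.112)))
for n,c in(("s",s),("t",t)):
    hsv=cv2.cvtColor(c["pixels"],cv2.COLOR_BGR2HSV)
    m=cv2.inRange(hsv,(3,120,60),(18,255,255))>0
    box=np.zeros_like(m); 
    if n=="s": box[130:160,290:315]=1
    else: box[200:225,312:335]=1
    m&=box; q,uv=dpts(c,m); print(n,"orange depth",q.mean(0).round(4),q.min(0).round(4),q.max(0).round(4),len(q))
E
```

```text
top@112
 [[0.5379 0.3284 0.112 ]
 [0.6786 0.2935 0.112 ]
 [0.6134 0.0247 0.112 ]
 [0.4678 0.0552 0.112 ]]
side@112
 [[0.6767 0.2964 0.112 ]
 [0.6096 0.0268 0.112 ]
 [0.4706 0.0595 0.112 ]
 [0.5338 0.3246 0.112 ]]
[np.int64(1), np.int64(2), np.int64(3), np.int64(0)]
(1, 0) [ 0.5744  0.1754 -0.2402] -13.76 [-3.   0.9  2.   0.1  0.6 -3.1  0.5  2.1  3.9 -2.9  4.3 -5.2 -2.3 -2.2
  1.1  4.7]
(0, 1) [ 0.5727  0.1768 -0.2332] -13.36 [-5.9  2.  -0.6  2.2 -0.1 -1.4 -0.4  2.8  1.3 -0.7  3.7 -3.5 -3.2 -1.5
 -1.8  5.8]
(1, 1) [ 0.5735  0.1761 -0.2367] -13.56 [-4.5  1.4  0.7  1.1  0.2 -2.2  0.   2.5  2.6 -1.8  4.  -4.4 -2.8 -1.9
 -0.3  5.2]
rail top view ends@120 [[-68.7 126.3]
 [-70.9 -59.3]] notch [[-69.7  51.1]
 [-70.9  14.1]]
rail side [[-68.3 121.6]
 [-69.9 -57. ]] notch [[-71.7  50. ]
 [-71.3  17.8]] [[-72.3  46.5]
 [-71.9  18.7]]
s orange depth [ 0.4853 -0.2249  0.1136] [ 0.4797 -0.245   0.085 ] [ 0.4939 -0.2095  0.134 ] 70
t orange depth [ 0.4873 -0.2293  0.1313] [ 0.4812 -0.2439  0.1229] [ 0.4925 -0.214   0.1407] 23
```

```bash
python3 - <<'E'
from h import *
s,t=load("side0.pkl"),load("top0.pkl")
B=lambda p:(np.array(p)-[436,0])/7.27+[300,190]-.43
tab=onz(t,B([(596,149),(667,161),(664,182),(596,168)]),.13)
print("tab top",tab.round(4),tab.mean(0).round(4)); 
d=tab[1]-tab[0]+tab[2]-tab[3]; print("yaw of -y dir",np.degrees(np.arctan2(d[0],-d[1])), np.linalg.norm(d)/2)
# side tab top edge
A=lambda p:np.array(p)/7.27+[280,120]-.43
st=onz(s,A([(141,175),(182,136),(196,145),(155,183)]),.13); print("side tab top",st.round(4),st.mean(0).round(4)); d=st[1]-st[0]+st[2]-st[3]; print(np.degrees(np.arctan2(d[0],-d[1])),np.linalg.norm(d)/2)
# lip strap at z~.084
lip=onz(t,B([(572,205),(635,215),(628,255),(553,240)]),.084); print("lip",lip.round(4))
caps=onz(t,B([(580,137),(622,147),(665,158),(569,181),(610,192),(651,204)]),.084); print("caps",caps.round(4),caps.mean(0))
d=caps[2]-caps[0]+caps[5]-caps[3]; print(np.degrees(np.arctan2(d[0],-d[1])))
# rail line in top
hsv=cv2.cvtColor(t["pixels"],cv2.COLOR_BGR2HSV)
m=cv2.inRange(hsv,(100,80,60),(130,255,255)); m[:,:170]=0;m[:,262:]=0;m[:175]=0;m[225:]=0
v,u=np.nonzero(m);P=onz(t,np.c_[u,v],.12)[:,:2]
vx,vy,x,y=cv2.fitLine(P.astype(np.float32),cv2.DIST_L2,0,.01,.01).ravel();print("top rail",len(P),x,y,np.degrees(np.arctan2(vx,vy)))
hsv=cv2.cvtColor(s["pixels"],cv2.COLOR_BGR2HSV)
m=cv2.inRange(hsv,(105,150,130),(130,255,255));m[:216]=0;m[266:]=0;m[:,:205]=0;m[:,256:]=0
v,u=np.nonzero(m);P=onz(s,np.c_[u,v],.12)[:,:2]
vx,vy,x,y=cv2.fitLine(P.astype(np.float32),cv2.DIST_L2,0,.01,.01).ravel();print("side rail top",len(P),x,y,np.degrees(np.arctan2(vx,vy)))
for c,n in((s,'s'),(t,'t')):
  for p in((.55,.2,.0),):
    pass
E
```

```text
tab top [[ 0.4953 -0.2129  0.13  ]
 [ 0.4901 -0.2486  0.13  ]
 [ 0.4795 -0.2472  0.13  ]
 [ 0.4858 -0.213   0.13  ]] [ 0.4877 -0.2304  0.13  ]
yaw of -y dir -9.312343191692031 0.03535811717354865
side tab top [[ 0.4942 -0.2097  0.13  ]
 [ 0.4876 -0.2451  0.13  ]
 [ 0.4791 -0.2424  0.13  ]
 [ 0.4861 -0.2078  0.13  ]] [ 0.4868 -0.2262  0.13  ]
-10.957330417836403 0.03573036267540151
lip [[ 0.4697 -0.2071  0.084 ]
 [ 0.4653 -0.2396  0.084 ]
 [ 0.4446 -0.2362  0.084 ]
 [ 0.4515 -0.1975  0.084 ]]
caps [[ 0.505  -0.2109  0.084 ]
 [ 0.5003 -0.2326  0.084 ]
 [ 0.4951 -0.2549  0.084 ]
 [ 0.4821 -0.2054  0.084 ]
 [ 0.4769 -0.2266  0.084 ]
 [ 0.4712 -0.2478  0.084 ]] [ 0.48840729 -0.22971778  0.084     ]
-13.50694541693902
top rail 90 0.5136476 0.22604707 13.971497
side rail top 5 0.50835156 0.22378029 12.940017
```

```bash
cat >> h.py <<'E'
from scipy.spatial.transform import Rotation as Ro
def plan(st,wps,lin=.045,ang=8,start=None):
    """wps: list of (pos, yaw); prints tool-frame rows, tool kept pointing down"""
    p,Rm=(np.array(st["tcp_pos"]),Ro.from_euler("xyz",st["eef_rot"],degrees=True)) if start is None else start
    for pos,yaw in wps:
        pos=np.array(pos,float); G=Ro.from_euler("xyz",[180,0,yaw],degrees=True)
        rv=(Rm.inv()*G).as_rotvec(); n=int(max(1,np.ceil(np.linalg.norm(pos-p)/lin-1e-6),np.ceil(np.degrees(np.linalg.norm(rv))/ang-1e-6)))
        dp=(pos-p)/n; 
        for i in range(n):
            sl=np.round(Rm.inv().apply(dp)/.1,4); tu=np.round(rv/n/1.5,4)
            print((sl+0.).tolist(),(tu+0.).tolist())
            p=p+Rm.apply(sl*.1); Rm=Rm*Ro.from_rotvec(tu*1.5)
        print("-- wp",p.round(4),Rm.as_euler("xyz",degrees=True).round(2))
    return p,Rm
E
python3 - <<'E'
from plant import r
from h import *
s,t=load("side0.pkl"),load("top0.pkl")
print("bottle,flask,beaker top",onz(t,[[299,139],[327,142],[357,167]],.1).round(3), "jar cap",onz(t,[[170+577/8,150+280/8]],.085).round(3))
plan(r.get_state(),[((.50,.20,.24),-60),((.487,-.2285,.20),-101.5)])
E
```

```text
bottle,flask,beaker top [[ 0.766 -0.13   0.1  ]
 [ 0.757 -0.236  0.1  ]
 [ 0.663 -0.349  0.1  ]] jar cap [[0.587 0.082 0.085]]
[0.334, 0.2624, 0.0002] [0.0001, 0.0, 0.0387]
[0.3487, 0.2426, 0.0002] [0.0001, 0.0, 0.0387]
[0.3622, 0.222, 0.0001] [0.0001, 0.0, 0.0387]
[0.3744, 0.2006, 0.0001] [0.0001, 0.0, 0.0387]
[0.3855, 0.1785, 0.0001] [0.0001, 0.0, 0.0387]
[0.3952, 0.1559, 0.0] [0.0001, 0.0, 0.0387]
[0.4035, 0.1327, 0.0] [0.0001, 0.0, 0.0387]
[0.4106, 0.109, 0.0] [0.0001, 0.0, 0.0387]
[0.4162, 0.085, 0.0] [0.0001, 0.0, 0.0387]
[0.4204, 0.0607, 0.0] [0.0001, 0.0, 0.0387]
[0.4232, 0.0362, 0.0] [0.0001, 0.0, 0.0387]
[0.4246, 0.0116, 0.0] [0.0001, 0.0, 0.0387]
-- wp [0.5  0.2  0.24] [-1.7997e+02 -3.0000e-02 -6.0020e+01]
[0.3646, 0.2254, 0.04] [0.0, 0.0, 0.0483]
[0.38, 0.1985, 0.04] [0.0, 0.0, 0.0483]
[0.3934, 0.1704, 0.04] [0.0, 0.0, 0.0483]
[0.4047, 0.1415, 0.04] [0.0, 0.0, 0.0483]
[0.4139, 0.1118, 0.04] [0.0, 0.0, 0.0483]
[0.4209, 0.0816, 0.04] [0.0, 0.0, 0.0483]
[0.4257, 0.0509, 0.04] [0.0, 0.0, 0.0483]
[0.4282, 0.02, 0.04] [0.0, 0.0, 0.0483]
[0.4286, -0.0111, 0.04] [0.0, 0.0, 0.0483]
[0.4266, -0.0421, 0.04] [0.0, 0.0, 0.0483]
-- wp [ 0.487  -0.2285  0.2   ] [-179.96    0.   -101.53]
```

Emit:
apply_moves(
  slide=[
    [0.334, 0.262, 0],
    [0.349, 0.243, 0],
    [0.362, 0.222, 0],
    [0.374, 0.2, 0],
    [0.386, 0.178, 0],
    [0.395, 0.156, 0],
    [0.404, 0.133, 0],
    [0.411, 0.109, 0],
  ],
  turn=[
    [0, 0, 0.0387],
    [0, 0, 0.0387],
    [0, 0, 0.0387],
    [0, 0, 0.0387],
    [0, 0, 0.0387],
    [0, 0, 0.0387],
    [0, 0, 0.0387],
    [0, 0, 0.0387],
  ],
  jaw=[0, 0, 0, 0, 0, 0, 0, 0],
  newtons=15,
)

```text
time_s: 0.9
tcp_pos: [0.4113, 0.3431, 0.2404]
eef_rot: [180.0, 0.0, -46.8]
contact_force: [1.0, -0.4, -0.2]
gripper_width: 0.088
```

Emit:
apply_moves(
  slide=[
    [0.416, 0.085, 0],
    [0.42, 0.061, 0],
    [0.423, 0.036, 0],
    [0.425, 0.012, 0],
    [0.365, 0.225, 0.04],
    [0.38, 0.199, 0.04],
    [0.393, 0.17, 0.04],
    [0.405, 0.142, 0.04],
  ],
  turn=[
    [0, 0, 0.0387],
    [0, 0, 0.0387],
    [0, 0, 0.0387],
    [0, 0, 0.0387],
    [0, 0, 0.0483],
    [0, 0, 0.0483],
    [0, 0, 0.0483],
    [0, 0, 0.0483],
  ],
  jaw=[0, 0, 0, 0, 0, 0, 0, 0],
)

```text
time_s: 1.7
tcp_pos: [0.4945, 0.0273, 0.2242]
eef_rot: [180.0, 0.0, -76.8]
contact_force: [1.0, 0.1, 0.6]
gripper_width: 0.0876
```

Emit:
apply_moves(
  slide=[
    [0.414, 0.112, 0.04],
    [0.421, 0.082, 0.04],
    [0.426, 0.051, 0.04],
    [0.428, 0.02, 0.04],
    [0.429, -0.011, 0.04],
    [0.427, -0.042, 0.04],
    [0, 0, 0],
    [0, 0, 0],
  ],
  turn=[
    [0, 0, 0.0483],
    [0, 0, 0.0483],
    [0, 0, 0.0483],
    [0, 0, 0.0483],
    [0, 0, 0.0483],
    [0, 0, 0.0483],
    [0, 0, 0],
    [0, 0, 0],
  ],
  jaw=[0, 0, 0, 0, 0, 0, 0, 0],
)

```text
time_s: 2.5
tcp_pos: [0.4864, -0.2293, 0.1999]
eef_rot: [179.9, 0.0, -101.7]
contact_force: [-0.3, -0.2, -0.2]
gripper_width: 0.0874
```

```bash
python3 - <<'E'
from plant import r
from h import *
plan(r.get_state(),[((.487,-.2285,.20),-101.5),((.487,-.2285,.108),-101.5)],lin=.02)
for n in("side","top"):
    c=r.capture(n); pickle.dump(c,open(f"{n}1.pkl","wb"))
    x,y=(265,105) if n=="side" else (280,175)
    cv2.imwrite(f"pics/{n}1.png",cv2.resize(c["pixels"][y:y+90,x:x+90],None,fx=6,fy=6,interpolation=cv2.INTER_NEAREST))
E
```

```text
[-0.0085, -0.0041, -0.0013] [0.001, 0.0, -0.0019]
-- wp [ 0.487  -0.2285  0.2   ] [-180.     0.  -101.5]
[0.0, 0.0, 0.184] [0.0, 0.0, 0.0]
[0.0, 0.0, 0.184] [0.0, 0.0, 0.0]
[0.0, 0.0, 0.184] [0.0, 0.0, 0.0]
[0.0, 0.0, 0.184] [0.0, 0.0, 0.0]
[0.0, 0.0, 0.184] [0.0, 0.0, 0.0]
-- wp [ 0.487  -0.2285  0.108 ] [-180.     0.  -101.5]
```

View pics/side1.png

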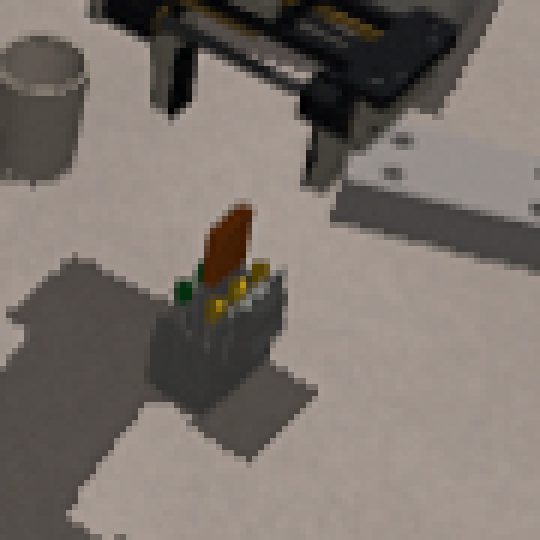

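View pics/top1.png

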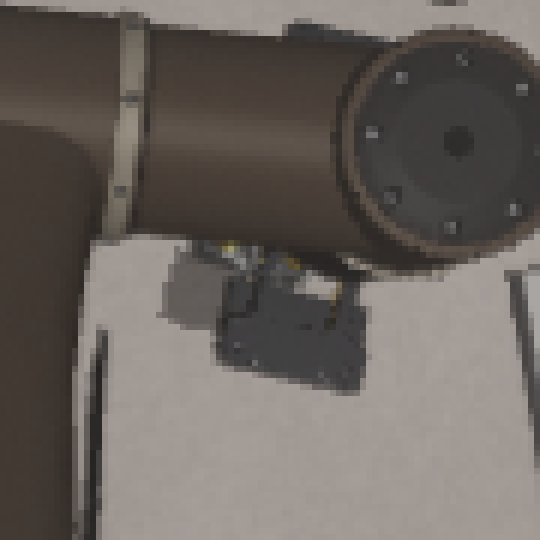

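Fingers straddle the tab in the side view: the tab is at crop (228,245) and the jaws are above it on either side. I'm going down.

Emit:
apply_moves(
  slide=[
    [-0.0085, -0.004, 0.18],
    [0, 0, 0.19],
    [0, 0, 0.19],
    [0, 0, 0.19],
    [0, 0, 0.17],
    [0, 0, 0],
    [0, 0, 0],
    [0, 0, 0],
  ],
  turn=[
    [0, 0, 0],
    [0, 0, 0],
    [0, 0, 0],
    [0, 0, 0],
    [0, 0, 0],
    [0, 0, 0],
    [0, 0, 0],
    [0, 0, 0],
  ],
  jaw=[0, 0, 0, 0, 0, 0, 0.5, 0.6],
)

```text
time_s: 3.4
tcp_pos: [0.4886, -0.2271, 0.1097]
eef_rot: [-179.9, 0.0, -101.4]
contact_force: [0.1, 0.4, 0.4]
gripper_width: 0.0766
```

```bash
python3 - <<'E'
from plant import r
from h import *
s=r.get_state();print(s["tcp_pos"],s["gripper_width"],s["contact_force"])
c=r.capture("side"); pickle.dump(c,open("side2.pkl","wb"))
cv2.imwrite("pics/side2.png",cv2.resize(c["pixels"][105:195,265:355],None,fx=6,fy=6,interpolation=cv2.INTER_NEAREST))
E
```

```text
[ 0.48859744 -0.22708784  0.10974705] 0.07661470221649641 [0.05192386 0.43909819 0.43426463]
```

View pics/side2.png

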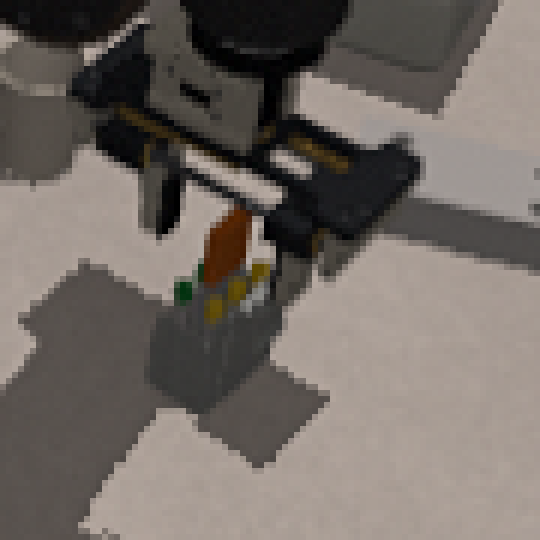

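The tab at crop (228,245) lies between the fingers, so I'm closing.

Emit:
apply_moves(
  slide=[
    [0, 0, 0],
    [0, 0, 0],
    [0, 0, 0],
    [0, 0, 0],
    [0, 0, 0],
    [0, 0, 0],
    [0, 0, 0],
    [0, 0, 0],
  ],
  turn=[
    [0, 0, 0],
    [0, 0, 0],
    [0, 0, 0],
    [0, 0, 0],
    [0, 0, 0],
    [0, 0, 0],
    [0, 0, 0],
    [0, 0, 0],
  ],
  jaw=[0.7, 0.8, 0.9, 1, 1, 1, 1, 1],
  newtons=25,
)

```text
time_s: 4.25
tcp_pos: [0.4876, -0.2275, 0.1085]
eef_rot: [180.0, -0.0, -101.5]
contact_force: [-2.3, 2.1, 0.5]
gripper_width: 0.0098
```

Emit:
apply_moves(
  slide=[
    [0, 0, 0],
    [0, 0, 0],
    [0, 0, 0],
    [0, 0, 0],
    [0, 0, -0.05],
    [0, 0, -0.05],
    [0, 0, 0],
    [0, 0, 0],
  ],
  turn=[
    [0, 0, 0],
    [0, 0, 0],
    [0, 0, 0],
    [0, 0, 0],
    [0, 0, 0],
    [0, 0, 0],
    [0, 0, 0],
    [0, 0, 0],
  ],
  jaw=[1, 1, 1, 1, 1, 1, 1, 1],
)

```text
time_s: 5.05
tcp_pos: [0.4877, -0.2275, 0.1187]
eef_rot: [-180.0, 0.0, -101.5]
contact_force: [0.1, -0.8, -2.7]
gripper_width: 0.0101
```

Held: opening 10 mm, weight 2.7 N. I'm lifting and carrying it to above the rail, offset 40 mm from the notch.

```bash
python3 - <<'E'
from plant import r
from h import *
plan(r.get_state(),[((.4877,-.2275,.20),-101.5),((.4877,-.2275,.27),-101.5),((.548,.2575,.27),-103.7)],lin=.035)
E
```

```text
[0.0, -0.0002, -0.271] [-0.0001, 0.0, -0.0001]
[0.0, -0.0001, -0.271] [-0.0001, 0.0, -0.0001]
[0.0, -0.0001, -0.271] [-0.0001, 0.0, -0.0001]
-- wp [ 0.4877 -0.2275  0.2   ] [ 1.7999e+02  1.0000e-02 -1.0150e+02]
[0.0, 0.0, -0.35] [0.0001, 0.0001, 0.0]
[0.0, 0.0, -0.35] [0.0001, 0.0001, 0.0]
-- wp [ 0.4877 -0.2275  0.27  ] [-1.7999e+02 -1.0000e-02 -1.0150e+02]
[-0.3481, 0.0269, 0.0] [0.0, 0.0, 0.0018]
[-0.348, 0.0278, 0.0] [0.0, 0.0, 0.0018]
[-0.3479, 0.0288, 0.0] [0.0, 0.0, 0.0018]
[-0.3478, 0.0297, 0.0] [0.0, 0.0, 0.0018]
[-0.3478, 0.0306, 0.0] [0.0, 0.0, 0.0018]
[-0.3477, 0.0316, 0.0] [0.0, 0.0, 0.0018]
[-0.3476, 0.0325, 0.0] [0.0, 0.0, 0.0018]
[-0.3475, 0.0335, 0.0] [0.0, 0.0, 0.0018]
[-0.3474, 0.0344, 0.0] [0.0, 0.0, 0.0018]
[-0.3473, 0.0353, 0.0] [0.0, 0.0, 0.0018]
[-0.3472, 0.0363, 0.0] [0.0, 0.0, 0.0018]
[-0.3471, 0.0372, 0.0] [0.0, 0.0, 0.0018]
[-0.347, 0.0382, 0.0] [0.0, 0.0, 0.0018]
[-0.3469, 0.0391, 0.0] [0.0, 0.0, 0.0018]
-- wp [0.548  0.2575 0.2699] [-1.7999e+02 -1.0000e-02 -1.0367e+02]
```

Emit:
apply_moves(
  slide=[
    [0, 0, -0.15],
    [0, 0, -0.27],
    [0, 0, -0.3],
    [0, 0, -0.3],
    [0, 0, -0.3],
    [0, 0, -0.19],
    [-0.17, 0.015, 0],
    [-0.26, 0.02, 0],
  ],
  turn=[
    [0, 0, 0],
    [0, 0, 0],
    [0, 0, 0],
    [0, 0, 0],
    [0, 0, 0],
    [0, 0, 0],
    [0, 0, 0.001],
    [0, 0, 0.001],
  ],
  jaw=[1, 1, 1, 1, 1, 1, 1, 1],
)

```text
time_s: 5.85
tcp_pos: [0.4927, -0.1849, 0.27]
eef_rot: [-180.0, 0.0, -101.8]
contact_force: [-0.3, 0.6, -4.1]
gripper_width: 0.01
```

Emit:
apply_moves(
  slide=[
    [-0.35, 0.03, 0],
    [-0.35, 0.03, 0],
    [-0.35, 0.03, 0],
    [-0.35, 0.03, 0],
    [-0.35, 0.032, 0],
    [-0.35, 0.033, 0],
    [-0.35, 0.034, 0],
    [-0.35, 0.035, 0],
  ],
  turn=[
    [0, 0, 0.002],
    [0, 0, 0.002],
    [0, 0, 0.002],
    [0, 0, 0.002],
    [0, 0, 0.002],
    [0, 0, 0.002],
    [0, 0, 0.002],
    [0, 0, 0.002],
  ],
  jaw=[1, 1, 1, 1, 1, 1, 1, 1],
)

```text
time_s: 6.65
tcp_pos: [0.5273, 0.0957, 0.2694]
eef_rot: [180.0, -0.0, -103.1]
contact_force: [1.7, -0.4, -2.9]
gripper_width: 0.0101
```

Emit:
apply_moves(
  slide=[
    [-0.35, 0.036, 0],
    [-0.35, 0.037, 0],
    [-0.35, 0.038, 0],
    [-0.35, 0.039, 0],
    [-0.24, 0.028, 0],
    [-0.12, 0.014, 0],
    [0, 0, 0],
    [0, 0, 0],
  ],
  turn=[
    [0, 0, 0.002],
    [0, 0, 0.002],
    [0, 0, 0.002],
    [0, 0, 0.002],
    [0, 0, 0],
    [0, 0, 0],
    [0, 0, 0],
    [0, 0, 0],
  ],
  jaw=[1, 1, 1, 1, 1, 1, 1, 1],
)

```text
time_s: 7.45
tcp_pos: [0.5496, 0.2694, 0.2692]
eef_rot: [180.0, -0.1, -103.8]
contact_force: [-0.2, -0.8, -3.0]
gripper_width: 0.0096
```

```bash
python3 - <<'E'
from plant import r
from h import *
s=r.get_state();print(s["tcp_pos"],s["eef_rot"],s["gripper_width"],s["contact_force"])
for n in("side","top"):
    c=r.capture(n); pickle.dump(c,open(f"{n}3.pkl","wb"))
    x,y,w,h=(160,150,130,130) if n=="side" else (150,130,120,100)
    cv2.imwrite(f"pics/{n}3.png",cv2.resize(c["pixels"][y:y+h,x:x+w],None,fx=5,fy=5,interpolation=cv2.INTER_NEAREST)[:600])
E
```

```text
[0.54960368 0.26936578 0.26921021] [ 1.79966143e+02 -5.27411397e-02 -1.03755167e+02] 0.009632469623727132 [-0.17050772 -0.80568679 -2.97087251]
```

View pics/side3.png

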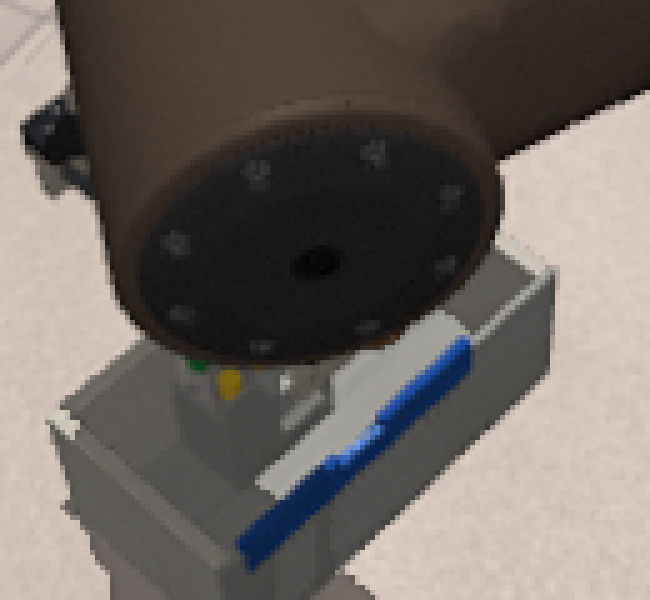

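View pics/top3.png

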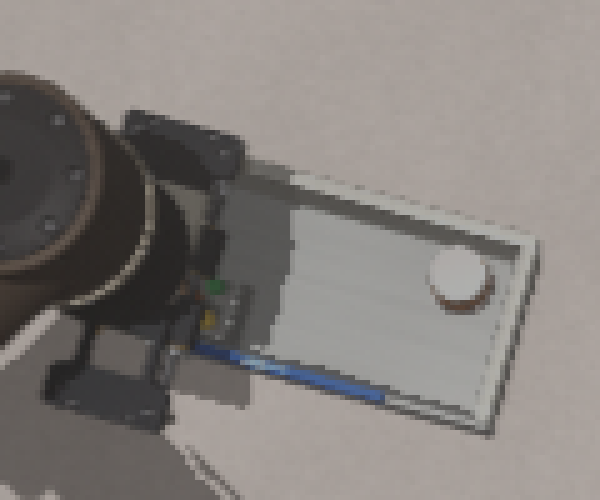

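The side view shows the basket above the tank with its lip at about (310,410), just right of its body; the wrist hides the tab. The top view shows the basket's right end at (225,300) and the notch at (262,360). I'll zoom in on the lip.

```bash
python3 - <<'E'
from h import *
s,t=load("side3.pkl"),load("top3.pkl")
def z(c,x,y,w,h,k,g=1.6): return cv2.resize(np.clip(c["pixels"][y:y+h,x:x+w].astype(float)*g,0,255).astype(np.uint8),None,fx=k,fy=k,interpolation=cv2.INTER_NEAREST)
cv2.imwrite("pics/s3z.png",z(s,190,210,60,56,10)); cv2.imwrite("pics/t3z.png",z(t,170,175,62,40,12))
E
```

```text
(no output)
```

View pics/s3z.png

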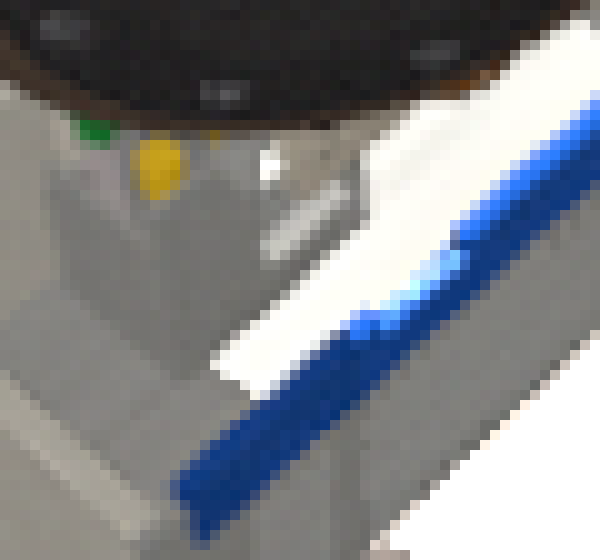

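View pics/t3z.png

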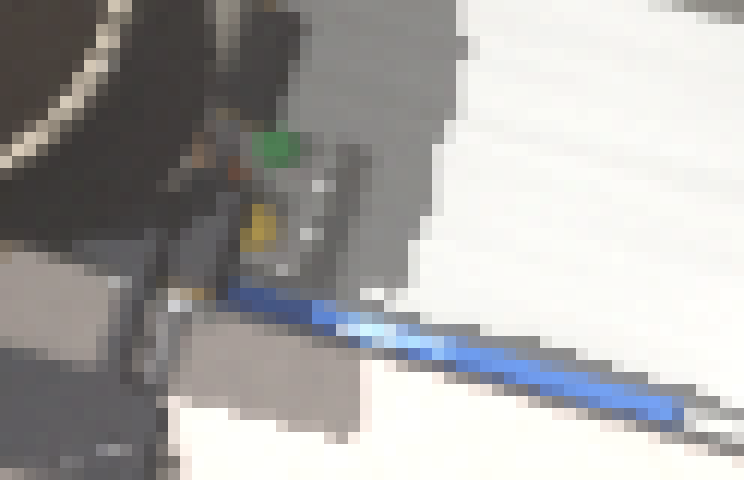

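```bash
python3 - <<'E'
from h import *
s,t=load("side3.pkl"),load("top3.pkl"); s0,t0=load("side0.pkl"),load("top0.pkl")
a=np.radians(13.8);ex=np.array([np.cos(a),-np.sin(a)]);ey=np.array([np.sin(a),np.cos(a)])
xy=lambda P:np.c_[P[:,:2]@ex,P[:,:2]@ey].round(4)
S=lambda p:np.array(p)/10+[190,210]-.45
tcp=np.array([.5496,.2694]);print("tcp",xy(tcp[None]))
print("lip outer edge pts (expect tcpx-.0375)",xy(onz(s,S([(272,262),(312,231),(352,196)]),.2447)))
print("lip inner/back edge light", xy(onz(s,S([(262,235),(345,180)]),.2447)))
# rail: subpixel edges in the unoccluded initial images. side: scan columns, blue mask boundaries
def edges(c,x0,x1,y0,y1,lo,hi):
    hsv=cv2.cvtColor(c["pixels"],cv2.COLOR_BGR2HSV);m=cv2.inRange(hsv,lo,hi);up=[];dn=[]
    for u in range(x0,x1):
        v=np.nonzero(m[y0:y1,u])[0]
        if len(v): up.append((u,y0+v.min()-.5));dn.append((u,y0+v.max()+.5))
    return np.array(up),np.array(dn)
def line(P):
    P=np.array(P);k=np.polyfit(P[:,1],P[:,0],1);res=P[:,0]-np.polyval(k,P[:,1]);g=abs(res)<.003;k=np.polyfit(P[g,1],P[g,0],1);return np.polyval(k,[P[:,1].min(),P[:,1].mean(),P[:,1].max()]).round(4),np.degrees(k[0]).round(2),g.sum()
up,dn=edges(t0,181,226,190,215,(100,90,60),(130,255,255))
print("top: inner edge@.12",line(xy(onz(t0,up,.12))),"outer@.12",line(xy(onz(t0,dn,.12))))
up,dn=edges(s0,211,253,215,268,(105,130,40),(130,255,255))
print("side: inner@.12",line(xy(onz(s0,up,.12))),"outer bottom@.108?",line(xy(onz(s0,dn,.104))))
b,v=None,None
for u in(215,220,225,245,250): print(u,[tuple(s0["pixels"][v,u]) for v in range(215,265) if s0["pixels"][v,u][0]>1.5*int(s0["pixels"][v,u][2])][:9], [v for v in range(215,265) if s0["pixels"][v,u][0]>1.5*int(s0["pixels"][v,u][2])][:1])
E
```

```text
tcp [[0.4695 0.3927]]
lip outer edge pts (expect tcpx-.0375) [[0.4146 0.4151]
 [0.4137 0.4024]
 [0.4137 0.3887]]
lip inner/back edge light [[0.4219 0.4113]
 [0.4182 0.3865]]
top: inner edge@.12 (array([0.4484, 0.4484, 0.4484]), np.float64(0.01), np.int64(39)) outer@.12 (array([0.4413, 0.4416, 0.4419]), np.float64(0.2), np.int64(40))
side: inner@.12 (array([0.4472, 0.4472, 0.4472]), np.float64(-0.01), np.int64(36)) outer bottom@.108? (array([0.4349, 0.435 , 0.4351]), np.float64(0.06), np.int64(42))
215 [(np.uint8(113), np.uint8(57), np.uint8(26)), (np.uint8(116), np.uint8(55), np.uint8(17)), (np.uint8(97), np.uint8(46), np.uint8(14)), (np.uint8(55), np.uint8(24), np.uint8(8)), (np.uint8(51), np.uint8(23), np.uint8(6)), (np.uint8(53), np.uint8(23), np.uint8(4)), (np.uint8(54), np.uint8(23), np.uint8(3)), (np.uint8(55), np.uint8(23), np.uint8(3)), (np.uint8(51), np.uint8(31), np.uint8(23))] [251]
220 [(np.uint8(113), np.uint8(66), np.uint8(42)), (np.uint8(116), np.uint8(54), np.uint8(18)), (np.uint8(107), np.uint8(50), np.uint8(14)), (np.uint8(66), np.uint8(30), np.uint8(8)), (np.uint8(
[... 681 characters left out ...]
, np.uint8(54), np.uint8(18)), (np.uint8(88), np.uint8(41), np.uint8(12)), (np.uint8(57), np.uint8(25), np.uint8(6)), (np.uint8(52), np.uint8(23), np.uint8(5)), (np.uint8(53), np.uint8(23), np.uint8(7)), (np.uint8(54), np.uint8(21), np.uint8(4)), (np.uint8(56), np.uint8(29), np.uint8(14))] [224]
250 [(np.uint8(113), np.uint8(67), np.uint8(45)), (np.uint8(116), np.uint8(54), np.uint8(19)), (np.uint8(97), np.uint8(44), np.uint8(14)), (np.uint8(66), np.uint8(29), np.uint8(5)), (np.uint8(50), np.uint8(22), np.uint8(6)), (np.uint8(50), np.uint8(19), np.uint8(1)), (np.uint8(54), np.uint8(22), np.uint8(2)), (np.uint8(55), np.uint8(21), np.uint8(4)), (np.uint8(52), np.uint8(31), np.uint8(22))] [219]
```

```bash
cat >> h.py <<'E'
a_=np.radians(13.8);EX=np.array([np.cos(a_),-np.sin(a_)]);EY=np.array([np.sin(a_),np.cos(a_)])
def W(u,v,z): return np.r_[u*EX+v*EY,z]
E
python3 - <<'E'
from h import *
s=load("side3.pkl"); s0=load("side0.pkl")
u0,v0,z0=.4695,.3927,.1607
P=[]
names=[]
for n,x,z in(("strap in",-22.5,84),("strap outer",-37.5,84),("foot",-37.5,54),("foot flare",-41,54),("plate bottom",-22.5,0)):
    for y in(15,-15): P.append(W(u0+x/1e3,v0+y/1e3,z0+z/1e3));names.append(n)
P+= [W(u0-.0225,v0+.035,z0),W(u0+.0225,v0+.035,z0),W(u0,v0+.017,z0+.13)];names+=["c1","c2","tabtop"]
for n,q in zip(names,(proj(s,P)+.45-[190,210])*10): print(n,q.round(0))
E
```

```text
strap in [201. 168.]
strap in [288.  93.]
strap outer [243. 202.]
strap outer [331. 127.]
foot [253. 268.]
foot [338. 194.]
foot flare [263. 276.]
foot flare [347. 201.]
plate bottom [229. 345.]
plate bottom [310. 273.]
c1 [174. 394.]
c2 [ 58. 295.]
tabtop [112.  12.]
```

```bash
python3 - <<'E'
from plant import r
from h import *
p=W(.4735,.383,.2385); print(p)
plan(r.get_state(),[(p,-103.8)],lin=.012)
E
```

```text
[0.5511904  0.25899884 0.2385    ]
[0.031, -0.0126, 0.1038] [0.0, -0.0001, 0.0]
[0.031, -0.0126, 0.1038] [0.0, -0.0001, 0.0]
[0.031, -0.0126, 0.1038] [0.0, -0.0001, 0.0]
-- wp [0.5512 0.259  0.2385] [ 1.7999e+02  1.0000e-02 -1.0380e+02]
```

Emit:
apply_moves(
  slide=[
    [0.032, -0.013, 0.104],
    [0.032, -0.013, 0.104],
    [0.032, -0.013, 0.1],
    [0, 0, 0],
    [0, 0, 0],
    [0, 0, 0],
  ],
  turn=[
    [0, 0, 0],
    [0, 0, 0],
    [0, 0, 0],
    [0, 0, 0],
    [0, 0, 0],
    [0, 0, 0],
  ],
  jaw=[1, 1, 1, 1, 1, 1],
)

```text
time_s: 8.15
tcp_pos: [0.5516, 0.2599, 0.2391]
eef_rot: [-180.0, 0.0, -103.8]
contact_force: [-0.3, -0.2, -2.2]
gripper_width: 0.01
```

```bash
cat > look.py <<'E'
from plant import r
from h import *
import sys
k=sys.argv[1]
st=r.get_state();p=st["tcp_pos"];u,v,z=p[:2]@EX,p[:2]@EY,p[2]
print("uvz",np.round([u,v,z],4),"rot",st["eef_rot"].round(2),"F",st["contact_force"].round(2),"w",st["gripper_width"],st["time_s"])
s=r.capture("side");t=r.capture("top");pickle.dump(s,open(f"side{k}.pkl","wb"));pickle.dump(t,open(f"top{k}.pkl","wb"))
def zz(c,x,y,w,h,K,g=1.6): return cv2.resize(np.clip(c["pixels"][y:y+h,x:x+w].astype(float)*g,0,255).astype(np.uint8),None,fx=K,fy=K,interpolation=cv2.INTER_NEAREST)
im=zz(s,190,205,60,60,10)
z0=z-.1085;b=lambda x,y,zz_:W(u+x/1e3,v-.002+y/1e3,z0+zz_/1e3)
for P in([b(-22.5,35,0),b(-22.5,-35,0)],[b(-40.5,15,54),b(-40.5,-15,54)]):
    q=(proj(s,P)+.45-[190,205])*10; print(q.round(0).tolist())
cv2.imwrite(f"pics/s{k}.png",im); cv2.imwrite(f"pics/t{k}.png",zz(t,170,175,62,40,12))
E
python3 look.py 4
```

```text
uvz [0.4737 0.3839 0.2391] rot [-1.7997e+02  2.0000e-02 -1.0375e+02] F [-0.34 -0.23 -2.2 ] w 0.009976110072648392 8.15
[[203.0, 465.0], [384.0, 303.0]]
[[289.0, 351.0], [370.0, 279.0]]
```

View pics/s4.png

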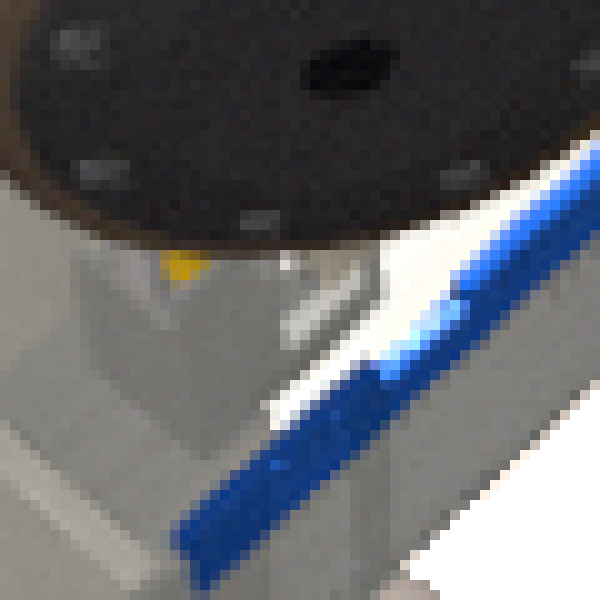

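View pics/t4.png

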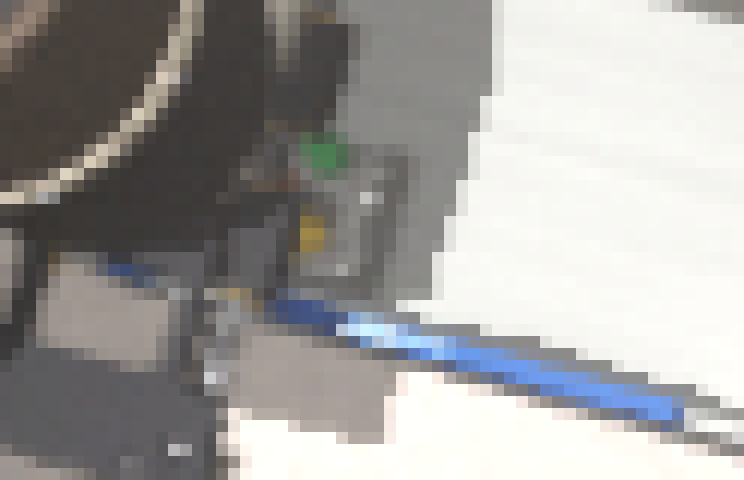

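The side view puts the basket's lower left corner at (208,458) and the lip foot at (288,345). Both are within 0.7 px of the TCP prediction, so the alignment is good and I can lower it.

Emit:
apply_moves(
  slide=[
    [0, 0.007, 0.1],
    [0, 0, 0.12],
    [0, 0, 0.12],
    [0, 0, 0.12],
    [0, 0, 0.1],
    [0, 0, 0],
    [0, 0, 0],
    [0, 0, 0],
  ],
  turn=[
    [0, 0, 0],
    [0, 0, 0],
    [0, 0, 0],
    [0, 0, 0],
    [0, 0, 0],
    [0, 0, 0],
    [0, 0, 0],
    [0, 0, 0],
  ],
  jaw=[1, 1, 1, 1, 1, 1, 1, 1],
)

```text
time_s: 9.05
tcp_pos: [0.5511, 0.2601, 0.1834]
eef_rot: [-180.0, 0.0, -103.8]
contact_force: [0.1, 0.4, -3.7]
gripper_width: 0.01
```

```bash
python3 look.py 5
```

```text
uvz [0.4731 0.3841 0.1834] rot [-1.7996e+02  4.0000e-02 -1.0375e+02] F [ 0.11  0.36 -3.74] w 0.009987930171484046 9.05
[[222.0, 566.0], [395.0, 407.0]]
[[304.0, 461.0], [382.0, 391.0]]
```

View pics/s5.png

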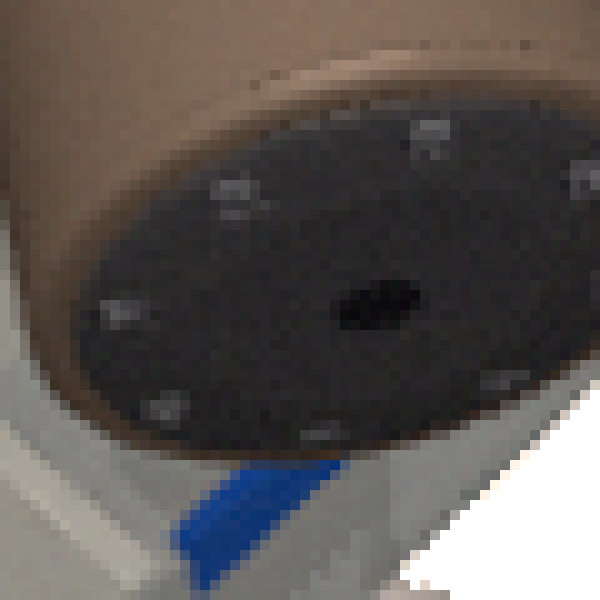

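View pics/t5.png

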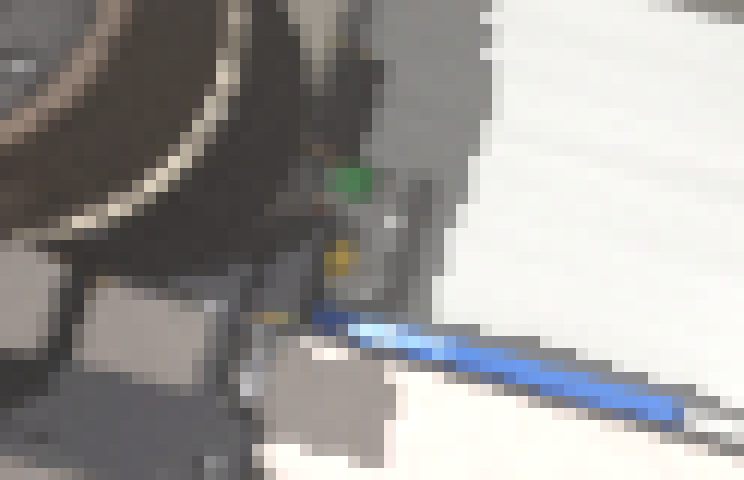

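The lip is now hidden by the wrist, so I'm continuing by feel in small steps.

Emit:
apply_moves(
  slide=[
    [0, 0, 0.02],
    [0, 0, 0.02],
    [0, 0, 0.02],
    [0, 0, 0.02],
    [0, 0, 0],
    [0, 0, 0],
  ],
  turn=[
    [0, 0, 0],
    [0, 0, 0],
    [0, 0, 0],
    [0, 0, 0],
    [0, 0, 0],
    [0, 0, 0],
  ],
  jaw=[1, 1, 1, 1, 1, 1],
)

```text
time_s: 9.75
tcp_pos: [0.5507, 0.2598, 0.1747]
eef_rot: [180.0, -0.0, -103.8]
contact_force: [0.6, -0.1, -3.5]
gripper_width: 0.0098
```

Emit:
apply_moves(
  slide=[
    [0, 0, 0.01],
    [0, 0, 0.01],
    [0, 0, 0],
  ],
  turn=[
    [0, 0, 0],
    [0, 0, 0],
    [0, 0, 0],
  ],
  jaw=[1, 1, 1],
)

```text
time_s: 10.05
tcp_pos: [0.5506, 0.2598, 0.1726]
eef_rot: [180.0, -0.0, -103.8]
contact_force: [-0.2, -0.1, -3.9]
gripper_width: 0.0096
```

Emit:
apply_moves(
  slide=[
    [0, 0, 0.01],
    [0, 0, 0.01],
    [0, 0, 0],
  ],
  turn=[
    [0, 0, 0],
    [0, 0, 0],
    [0, 0, 0],
  ],
  jaw=[1, 1, 1],
)

```text
time_s: 10.35
tcp_pos: [0.5506, 0.2598, 0.1706]
eef_rot: [180.0, -0.0, -103.8]
contact_force: [-0.1, -0.6, -3.7]
gripper_width: 0.01
```

Emit:
apply_moves(
  slide=[
    [0, 0, 0.01],
    [0, 0, 0.01],
    [0, 0, 0],
  ],
  turn=[
    [0, 0, 0],
    [0, 0, 0],
    [0, 0, 0],
  ],
  jaw=[1, 1, 1],
)

```text
time_s: 10.65
tcp_pos: [0.5506, 0.2598, 0.1686]
eef_rot: [180.0, -0.0, -103.8]
contact_force: [-0.5, 0.8, -4.1]
gripper_width: 0.0097
```

The foot is now about 6 mm below the rail's top with no contact, so the lip is over the rail. I'll lower it until it rests.

Emit:
apply_moves(
  slide=[
    [0, 0, 0.03],
    [0, 0, 0.03],
    [0, 0, 0.03],
    [0, 0, 0.03],
    [0, 0, 0.03],
    [0, 0, 0],
    [0, 0, 0],
  ],
  turn=[
    [0, 0, 0],
    [0, 0, 0],
    [0, 0, 0],
    [0, 0, 0],
    [0, 0, 0],
    [0, 0, 0],
    [0, 0, 0],
  ],
  jaw=[1, 1, 1, 1, 1, 1, 1],
)

```text
time_s: 11.35
tcp_pos: [0.5507, 0.2599, 0.1537]
eef_rot: [180.0, -0.0, -103.8]
contact_force: [0.2, 0.1, -2.7]
gripper_width: 0.0102
```

Emit:
apply_moves(
  slide=[
    [0, 0, 0.01],
    [0, 0, 0.01],
    [0, 0, 0],
  ],
  turn=[
    [0, 0, 0],
    [0, 0, 0],
    [0, 0, 0],
  ],
  jaw=[1, 1, 1],
)

```text
time_s: 11.65
tcp_pos: [0.5506, 0.2598, 0.1517]
eef_rot: [180.0, -0.0, -103.8]
contact_force: [-0.3, 0.3, -3.6]
gripper_width: 0.0098
```

Emit:
apply_moves(
  slide=[
    [0, 0, 0.01],
    [0, 0, 0],
    [0, 0, 0],
  ],
  turn=[
    [0, 0, 0],
    [0, 0, 0],
    [0, 0, 0],
  ],
  jaw=[1, 1, 1],
)

```text
time_s: 11.95
tcp_pos: [0.5507, 0.2599, 0.1507]
eef_rot: [180.0, -0.0, -103.8]
contact_force: [-0.2, 0.3, -3.3]
gripper_width: 0.0099
```

Emit:
apply_moves(
  slide=[
    [0, 0, 0.01],
    [0, 0, 0],
    [0, 0, 0],
  ],
  turn=[
    [0, 0, 0],
    [0, 0, 0],
    [0, 0, 0],
  ],
  jaw=[1, 1, 1],
)

```text
time_s: 12.25
tcp_pos: [0.5507, 0.2598, 0.1497]
eef_rot: [180.0, -0.0, -103.8]
contact_force: [0.3, -0.3, -3.7]
gripper_width: 0.0102
```

Emit:
apply_moves(
  slide=[
    [0, 0, 0.008],
    [0, 0, 0],
    [0, 0, 0],
  ],
  turn=[
    [0, 0, 0],
    [0, 0, 0],
    [0, 0, 0],
  ],
  jaw=[1, 1, 1],
)

```text
time_s: 12.55
tcp_pos: [0.5507, 0.2599, 0.1489]
eef_rot: [180.0, -0.0, -103.8]
contact_force: [0.4, -0.4, -3.7]
gripper_width: 0.0101
```

Emit:
apply_moves(
  slide=[
    [0, 0, 0.006],
    [0, 0, 0],
    [0, 0, 0],
  ],
  turn=[
    [0, 0, 0],
    [0, 0, 0],
    [0, 0, 0],
  ],
  jaw=[1, 1, 1],
)

```text
time_s: 12.85
tcp_pos: [0.5508, 0.2599, 0.1485]
eef_rot: [-180.0, 0.0, -103.8]
contact_force: [-0.7, 0.0, -1.1]
gripper_width: 0.01
```

Contact came at 0.1485 with about 2.5 N, exactly riding height. Now I'll slide toward the notch along tool +x.

Emit:
apply_moves(
  slide=[
    [0.03, 0, 0],
    [0.04, 0, 0],
    [0.05, 0, 0],
    [0.05, 0, 0],
    [0.05, 0, 0],
    [0.04, 0, 0],
    [0.03, 0, 0],
    [0, 0, 0],
  ],
  turn=[
    [0, 0, 0],
    [0, 0, 0],
    [0, 0, 0],
    [0, 0, 0],
    [0, 0, 0],
    [0, 0, 0],
    [0, 0, 0],
    [0, 0, 0],
  ],
  jaw=[1, 1, 1, 1, 1, 1, 1, 1],
)

```text
time_s: 13.65
tcp_pos: [0.5437, 0.231, 0.1485]
eef_rot: [180.0, -0.0, -103.8]
contact_force: [-0.3, -1.7, -0.5]
gripper_width: 0.0097
```

```bash
python3 look.py 6
```

```text
uvz [0.4729 0.3541 0.1485] rot [ 1.8000e+02 -3.0000e-02 -1.0377e+02] F [-0.33 -1.75 -0.5 ] w 0.009712140351007259 13.65
[[306.0, 556.0], [470.0, 403.0]]
[[388.0, 455.0], [462.0, 387.0]]
```

View pics/t6.png

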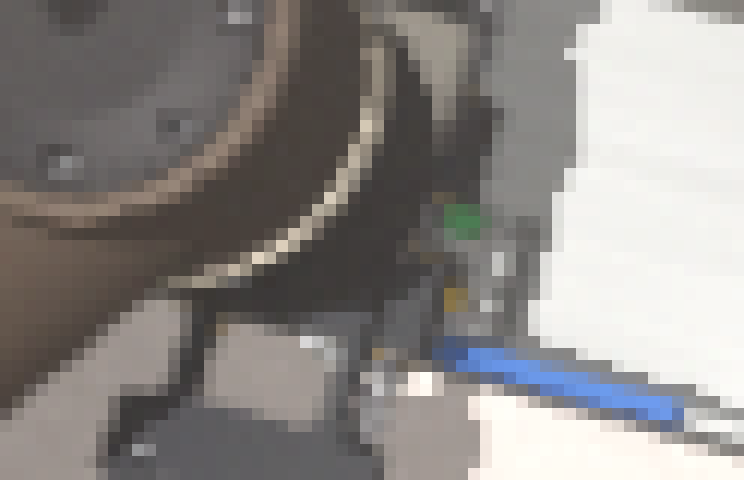

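View pics/s6.png

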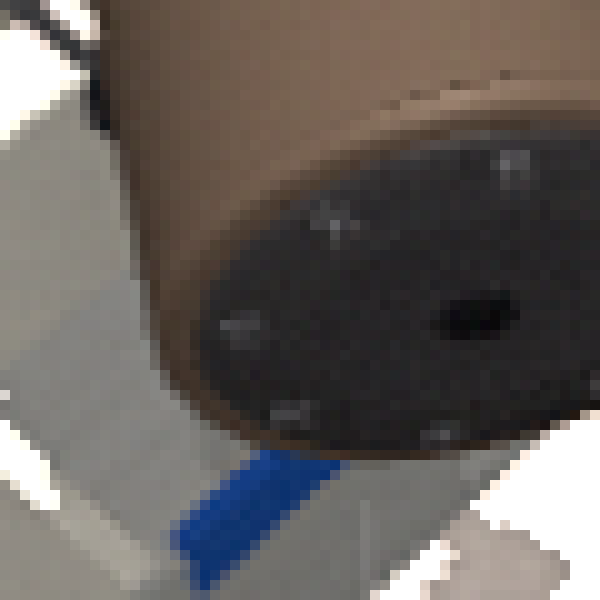

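Neither view shows the lip itself now because the wrist hides it. I'll keep going by feel, watching Fz.

Emit:
apply_moves(
  slide=[
    [0.03, 0, 0],
    [0.03, 0, 0],
    [0, 0, 0],
  ],
  turn=[
    [0, 0, 0],
    [0, 0, 0],
    [0, 0, 0],
  ],
  jaw=[1, 1, 1],
)

```text
time_s: 14.05
tcp_pos: [0.5424, 0.2257, 0.1484]
eef_rot: [-180.0, 0.0, -103.8]
contact_force: [0.8, 1.4, 0.2]
gripper_width: 0.01
```

Emit:
apply_moves(
  slide=[
    [0.02, 0, 0],
    [0, 0, 0],
  ],
  turn=[
    [0, 0, 0],
    [0, 0, 0],
  ],
  jaw=[1, 1],
)

```text
time_s: 14.25
tcp_pos: [0.5412, 0.2233, 0.1479]
eef_rot: [179.9, -0.1, -103.8]
contact_force: [-0.7, 0.3, -2.9]
gripper_width: 0.0098
```

Emit:
apply_moves(
  slide=[
    [0.015, 0, 0],
    [0, 0, 0],
  ],
  turn=[
    [0, 0, 0],
    [0, 0, 0],
  ],
  jaw=[1, 1],
)

```text
time_s: 14.45
tcp_pos: [0.5411, 0.222, 0.1479]
eef_rot: [180.0, -0.1, -103.8]
contact_force: [0.2, -0.0, -3.6]
gripper_width: 0.0101
```

Support was lost (Fz back to −3.6 N and z down 0.5 mm), so the lip is over the notch. I'll centre it slightly and lower gently.

Emit:
apply_moves(
  slide=[
    [0.007, 0, 0],
    [0, 0, 0.01],
    [0, 0, 0],
  ],
  turn=[
    [0, 0, 0],
    [0, 0, 0],
    [0, 0, 0],
  ],
  jaw=[1, 1, 1],
)

```text
time_s: 14.75
tcp_pos: [0.5412, 0.2217, 0.1472]
eef_rot: [180.0, -0.0, -103.8]
contact_force: [0.4, 0.2, -3.1]
gripper_width: 0.0095
```

Emit:
apply_moves(
  slide=[
    [0, 0, 0.01],
    [0, 0, 0],
  ],
  turn=[
    [0, 0, 0],
    [0, 0, 0],
  ],
  jaw=[1, 1],
)

```text
time_s: 14.95
tcp_pos: [0.5413, 0.2218, 0.1462]
eef_rot: [180.0, -0.0, -103.8]
contact_force: [0.7, -0.1, -4.3]
gripper_width: 0.0096
```

Emit:
apply_moves(
  slide=[
    [0, 0, 0.01],
    [0, 0, 0.01],
    [0, 0, 0],
  ],
  turn=[
    [0, 0, 0],
    [0, 0, 0],
    [0, 0, 0],
  ],
  jaw=[1, 1, 1],
)

```text
time_s: 15.25
tcp_pos: [0.5413, 0.2218, 0.1442]
eef_rot: [180.0, -0.0, -103.8]
contact_force: [-0.3, -0.3, -3.6]
gripper_width: 0.01
```

Dropping freely. The home height is at TCP 0.1405.

Emit:
apply_moves(
  slide=[
    [0, 0, 0.01],
    [0, 0, 0.01],
    [0, 0, 0],
  ],
  turn=[
    [0, 0, 0],
    [0, 0, 0],
    [0, 0, 0],
  ],
  jaw=[1, 1, 1],
)

```text
time_s: 15.55
tcp_pos: [0.5413, 0.2217, 0.1422]
eef_rot: [180.0, -0.0, -103.8]
contact_force: [-1.1, -0.0, -3.3]
gripper_width: 0.0099
```

Emit:
apply_moves(
  slide=[
    [0, 0, 0.01],
    [0, 0, 0],
  ],
  turn=[
    [0, 0, 0],
    [0, 0, 0],
  ],
  jaw=[1, 1],
)

```text
time_s: 15.75
tcp_pos: [0.5413, 0.2218, 0.1413]
eef_rot: [180.0, -0.0, -103.8]
contact_force: [-0.0, 0.3, -2.5]
gripper_width: 0.01
```

Emit:
apply_moves(
  slide=[
    [0, 0, 0.006],
    [0, 0, 0],
  ],
  turn=[
    [0, 0, 0],
    [0, 0, 0],
  ],
  jaw=[1, 1],
)

```text
time_s: 15.95
tcp_pos: [0.5413, 0.2218, 0.1407]
eef_rot: [180.0, -0.0, -103.8]
contact_force: [0.2, 0.2, -2.7]
gripper_width: 0.01
```

Emit:
apply_moves(
  slide=[
    [0, 0, 0.004],
    [0, 0, 0],
    [0, 0, 0],
  ],
  turn=[
    [0, 0, 0],
    [0, 0, 0],
    [0, 0, 0],
  ],
  jaw=[1, 1, 1],
)

```text
time_s: 16.25
tcp_pos: [0.5414, 0.2218, 0.1406]
eef_rot: [-180.0, 0.0, -103.8]
contact_force: [-0.4, -0.2, -1.8]
gripper_width: 0.0099
```

Emit:
apply_moves(
  slide=[
    [0, 0, 0.003],
    [0, 0, 0],
    [0, 0, 0],
  ],
  turn=[
    [0, 0, 0],
    [0, 0, 0],
    [0, 0, 0],
  ],
  jaw=[1, 1, 1],
)

```text
time_s: 16.55
tcp_pos: [0.5414, 0.2218, 0.1405]
eef_rot: [-180.0, 0.0, -103.8]
contact_force: [-2.0, -1.3, 3.3]
gripper_width: 0.01
```

It's home at 0.1405 with about 7 N. I'll ease the pressure off, then open and withdraw straight up.

Emit:
apply_moves(
  slide=[
    [0, 0, -0.004],
    [0, 0, 0],
    [0, 0, 0],
    [0, 0, 0],
    [0, 0, 0],
    [0, 0, 0],
    [0, 0, 0],
    [0, 0, 0],
  ],
  turn=[
    [0, 0, 0],
    [0, 0, 0],
    [0, 0, 0],
    [0, 0, 0],
    [0, 0, 0],
    [0, 0, 0],
    [0, 0, 0],
    [0, 0, 0],
  ],
  jaw=[1, 1, 0.85, 0.8, 0.75, 0.7, 0.65, 0.6],
)

```text
time_s: 17.35
tcp_pos: [0.5414, 0.2218, 0.1405]
eef_rot: [-180.0, 0.0, -103.8]
contact_force: [-0.1, -0.4, 0.3]
gripper_width: 0.033
```

Emit:
apply_moves(
  slide=[
    [0, 0, 0],
    [0, 0, 0],
    [0, 0, 0],
    [0, 0, 0],
  ],
  turn=[
    [0, 0, 0],
    [0, 0, 0],
    [0, 0, 0],
    [0, 0, 0],
  ],
  jaw=[0.6, 0.6, 0.6, 0.6],
)

```text
time_s: 17.75
tcp_pos: [0.5413, 0.2218, 0.1404]
eef_rot: [180.0, -0.0, -103.8]
contact_force: [-0.2, 0.4, 1.0]
gripper_width: 0.0351
```

Emit:
apply_moves(
  slide=[
    [0, 0, -0.05],
    [0, 0, -0.1],
    [0, 0, -0.2],
    [0, 0, -0.25],
    [0, 0, -0.3],
    [0, 0, -0.3],
    [0, 0, -0.2],
    [0, 0, 0],
  ],
  turn=[
    [0, 0, 0],
    [0, 0, 0],
    [0, 0, 0],
    [0, 0, 0],
    [0, 0, 0],
    [0, 0, 0],
    [0, 0, 0],
    [0, 0, 0],
  ],
  jaw=[0.6, 0.6, 0.6, 0.6, 0.6, 0.6, 0.6, 0.6],
)

```text
time_s: 18.55
tcp_pos: [0.5427, 0.2225, 0.2851]
eef_rot: [-179.7, 0.3, -103.7]
contact_force: [0.7, 0.2, 0.3]
gripper_width: 0.0351
```

Emit:
apply_moves(
  slide=[
    [0.25, 0, 0],
    [0.4, 0, 0],
    [0.45, 0, 0],
    [0.45, 0, 0],
    [0.45, 0, 0],
    [0.45, 0, 0],
    [0.45, 0, 0],
    [0.45, 0, 0],
  ],
  turn=[
    [0, 0, 0],
    [0, 0, 0],
    [0, 0, 0],
    [0, 0, 0],
    [0, 0, 0],
    [0, 0, 0],
    [0, 0, 0],
    [0, 0, 0],
  ],
  jaw=[0.6, 0.6, 0.6, 0.6, 0.6, 0.6, 0.6, 0.6],
)

```text
time_s: 19.35
tcp_pos: [0.4607, -0.1052, 0.2809]
eef_rot: [-180.0, 0.0, -103.7]
contact_force: [1.5, -0.3, -0.5]
gripper_width: 0.0352
```

Emit:
apply_moves(
  slide=[
    [0.3, 0, 0],
    [0, 0, 0],
    [0, 0, 0],
  ],
  turn=[
    [0, 0, 0],
    [0, 0, 0],
    [0, 0, 0],
  ],
  jaw=[0.6, 0.6, 0.6],
)

```text
time_s: 19.65
tcp_pos: [0.4542, -0.1333, 0.2806]
eef_rot: [-180.0, 0.0, -103.9]
contact_force: [-0.3, 0.8, -0.7]
gripper_width: 0.0352
```

```bash
python3 - <<'E'
from plant import r
from h import *
print(r.get_state()["tcp_pos"],r.get_state()["contact_force"],r.get_state()["time_s"])
for n in("side","top"):
    c=r.capture(n);pickle.dump(c,open(n+"9.pkl","wb"));cv2.imwrite(f"pics/{n}9f.png",c["pixels"])
    x,y,w,h=(165,170,120,115) if n=="side" else (170,150,100,75)
    k=5 if n=="side" else 8
    cv2.imwrite(f"pics/{n}9.png",cv2.resize(np.clip(c["pixels"][y:y+h,x:x+w]*1.5,0,255).astype(np.uint8),None,fx=k,fy=k,interpolation=cv2.INTER_NEAREST))
E
```

```text
[ 0.45418751 -0.13331215  0.28060839] [-0.30699409  0.75802999 -0.6614325 ] 19.65
```

View pics/side9.png

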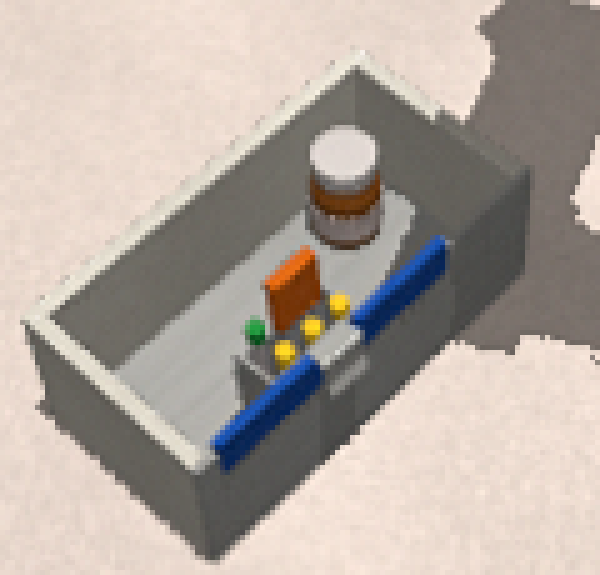

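View pics/top9.png

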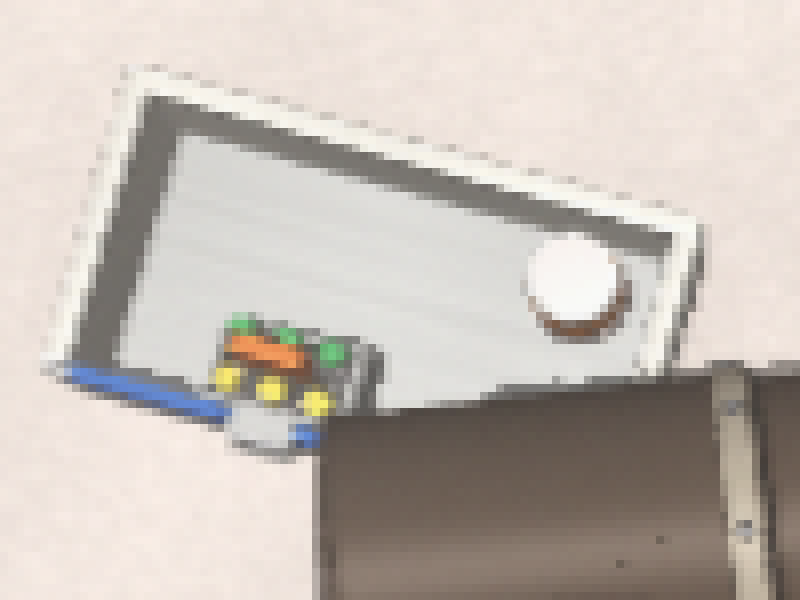

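View pics/top9f.png

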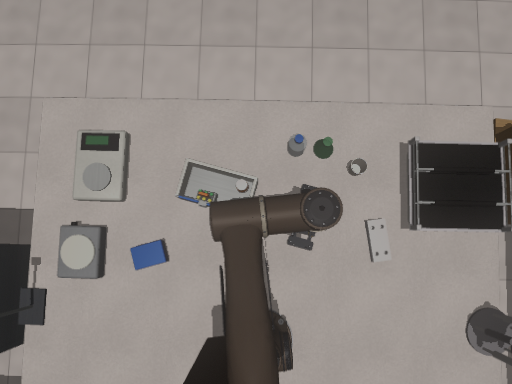

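The side view shows the lip strap filling the notch at crop (338,347), flush with the rail pieces on either side; the basket is upright inside the tank. The top view agrees (strap at crop (265,425)), and the bystanders are at their original pixels. The arm is clear, so I'm handing in.

```bash
python3 - <<'E'
from plant import r
print(r.close_job(), r.get_state()["time_s"])
E
```

```text
the job is handed in; nothing more can be done
the job is handed in; nothing more can be done
```

The basket now hangs inside the tank with its lip home in the notch. I gripped it by the orange tab and hooked the lip over the rail about 40 mm to the left of the notch. I then slid it along under light pressure until it lost support over the notch, lowered it 8 mm, let go and withdrew.

**Height:** the tool stopped at z = 0.1405 m, exactly the home height (0.1485 m riding on the rail).

**Force:** the largest push I read on the rail was about 7 N at seating, against a limit of 30 N. These readings came at the end of each move, so brief peaks between them were not seen.

**Final pictures:** both views show the strap in the notch, and the side view shows it flush with the rail pieces on either side. The other objects look unmoved by eye in the top view, though I did not measure them and the arm hid part of the bench.

**Disagreements and gaps:** the two cameras disagreed by 1 to 4 mm on positions. The wrist hid the lip during the last lowering and the slide, so I did those by force and height. I did not measure the basket's lean after release, but it looks upright. The last time reading before hand-in was 19.65 s.

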